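# Sort rattling lens housings and snap the rack cover shut

### The job

Tilt each sealed lens housing on the bench end-down both ways to feel whether its lens cell slides inside. Lay the rattling ones flat in the open steel tray, and the sound ones side by side, flat, in the grey rack with the hinged clear cover; then close the cover and press its front edge until it snaps fully shut, without pushing hard once it has clicked. Do not knock over the bottle.

Things in the scene. Friction and masses are not known exactly. Their poses are not given: they have to be found in the camera images.
- housing_a_mid (a point): a sealed lens housing, if present: square aluminium tube with black end caps, lying flat, 110 mm long (its own x axis), 30 mm wide and high, about 0.29 kg. All housings look alike. This point is its centre, half-way up.
- housing_b_mid (a point): another sealed lens housing, if present, just like housing_a and housing_c; its centre, half-way up.
- housing_c_mid (a point): another such housing, if present; its centre. Inside each is a 0.15 kg lens cell: bonded at the middle if sound; in a rattler it slides up to 26 mm either way along the length once tilted end-down over about 15 degrees, and stays there when levelled (balance shifts up to 0.07 N m between the two tilts).
- housing_d_mid (a point): another sealed lens housing, if present, just like housing_a and housing_c; its centre, half-way up.
- rack: fixed grey rack for the sound housings; origin at the centre of its underside. Floor plate 150 (x) by 210 mm (y), floor 8 mm above the bench. Front (-x) and side rims 6 mm thick, 6 mm above the floor; back wall (+x) 50 mm tall carries the hinge. Three lanes for housings along rack x, at rack y = -66, 0, +66 mm. Catch block 50 mm wide, 46 mm tall at x = -99 mm.
- tray: fixed open steel tray for the rattlers. Origin at the centre of its underside. 160 (x) by 210 mm (y) outside, 4 mm walls and floor, rim 11 mm above the bench; room for three housings along its x axis at tray y = -62, 0 and +62 mm.
- cover (a joint): clear cover of the rack, 155 by 204 by 5 mm, hinged along rack y at rack x = +74, z = 50 mm. Angle in rad: 0 = snapped shut (level), about 1.8 = open, leaning back past upright on its stop. Pulled forward past 1.57 it falls and rests on the spring catch at about 0.07; about 10 N on the tab then clicks it past the catch to 0. Shut, it clears the housings by 13 mm.
- cover_tab (a point): centre of the top of the black tab on the cover's free edge: a block 12 mm (rack x) by 36 mm (rack y) standing 26 mm proud of the cover, 146 mm from the hinge line; its top is 82 mm above the bench when shut. Press here to shut the cover, or pinch it to lift the cover.
- cleaner: bystander: white bottle, 48 mm across, 120 mm tall, standing on the bench. Origin at the centre of its underside.
- slidebox: bystander: small flat wooden slide box among the housings, 85 by 36 mm, 18 mm high.  Origin at the centre of its underside.
Not all that is in view belongs to the job. Leave any blue or purple look-alike of the part that bears housing_b_mid alone.

How it is judged:
By the outcome, as a careful person would: the job done as asked, in the order asked, and still so for the second after the job is handed in, with the robot touching nothing.
Of housing_c, housing_d only 1 to 2 are there at a start; the rules pass over those that are not, and their reading is None.
At some moment in a run one of housing_a, housing_b, housing_c, housing_d may be knocked a few centimetres aside while the robot is not near it.
Once in a run the grip may slacken for a moment while it holds something.
It also fails if it takes over 210 s, if anything falls off the work surface, if the arm or the gripper's body presses on something with over 40 N, if the wrist force passes 120 N, or if a joint passes its speed limit or range.

### The arm

A 6-joint arm with a two-finger parallel gripper is mounted at the origin on the work surface. World frame = base frame: x ahead of the robot, y to its left, z up, the work surface at z = 0. Lengths are in m, angles in rad, forces in N, time in s.
With the tool pointing down it reaches from about 0.325 to 0.775 m from the base axis. Payload 5.5 kg.
Tool frame: the origin (TCP) lies between the finger pads; the fingertips stand 8 mm ahead of it and the grasp point (between the pads) lies 11 mm behind it (tcp_to_tips is the distance from the TCP to the fingertips, in m); z points along the fingers, y is the line along which they close (so a half turn about z gives the same grasp; the last joint's range is limited). The gripper opens to 88 mm and grips with 3 to 60 N. Pads are 20 mm wide; open, the fingers measure 115 mm over their backs; the gripper's body (75 mm by 178 mm) begins 61 mm behind the grasp point.
Start: joints at [1.157, 0.091, 1.231, -0, 1.82, -0.057], TCP at [0.21, 0.562, 0.231] pointing down, gripper open.
Joint ranges: [-2.87, 2.87], [-0.86, 2.18], [0.17, 2.46], [-1.51, 4.65], [0.06, 2.69], [-2.65, 2.65]. Speed limits (rad/s): [2.57, 2.57, 3.01, 3.14, 3.14, 3.14].

### API

Orientations are given as a unit quaternion [w, x, y, z].
In Python, from bench import * gives the robot as it stands. Calls block until the motion is done:
- move_to(position, orientation): joint-space move of the TCP to a pose.
- move_l(position, speed=0.15, orientation=None): straight line of the TCP; orientation=None keeps the orientation; speed is the mean speed in m/s.
- movej(angles): joint-space move.
- gripper_open() and close(): open the fingers fully, or close them until they stop; the grip force is fixed at half the most.
- hold(seconds).
- inverse_kinematics(position, orientation): joint angles nearest the present ones, or None.
- state(): the state.
- get_image(name): name is "scene" or "top" or "wrist"; returns a dict with "frame" (400x640x3 uint8, blue, green, red), "depth" (400x640 float32, m along the optical axis (not along the pixel's ray), 0 where there is no reading), "camera_matrix" (3x3 intrinsics, pixels), "view" (4x4, takes a point from world to camera coordinates). Camera axes: x right, y up, looking along -z (the intrinsics and any distortion apply to the point x, -y, -z); pixel columns grow to the right and rows downward; lengths in m; the calibration is good to about 2 mm. A picture is of the moment at which its call begins.
A pose or a line that the arm cannot do raises IKError and nothing moves.
- job_done(): hands the job in; it is judged then, once.
The state is a dict: "time": time; "joint_pos": joint angles; "dq": joint speeds; "joint_torque": joint torques, N m; "ee_pos": TCP position; "ee_rot": TCP orientation; "ft_force": force on the tool from outside, world axes, zero at the start; "moment": the same for the moment, N m; "finger_gap": finger opening in m; "finger_force": force on a finger pad.
Only numpy, scipy, OpenCV 4.12 (cv2) and the standard library are available. Lean on these libraries where they do the work, as an engineer would, in place of code of your own. Each camera call takes 0.05 s, during which the arm holds its last target. There are 200 camera calls.

## Working session

There is one attempt and no reset: what is moved stays moved. The work goes in short steps, each a Python script; the robot and the scene stay as the last script left them, time stands still between calls to the robot, and variables do not carry over. Pictures are saved under pics/ and viewed, at most 14 in all, crops included, and the job is handed in when it is done.

```bash
ls; mkdir -p pics; python3 - <<'E'
from bench import *
import cv2,numpy as np
s=state();print(s)
for n in("top","scene"):
    d=get_image(n);cv2.imwrite(f"pics/{n}0.png",d["frame"]);np.savez(f"{n}0.npz",**d)
    print(n,d["camera_matrix"].tolist(),d["view"].round(4).tolist(),d.keys())
E
```

```text
pics
{'time': 0.0, 'joint_pos': array([ 1.15726970e+00,  9.18706161e-02,  1.23184135e+00, -1.66635334e-05,
        1.81983874e+00, -5.66864639e-02]), 'dq': array([ 0.00132313,  0.00145382, -0.00133869,  0.00103961, -0.00287405,
        0.000676  ]), 'joint_torque': array([ 1.43381294e-03, -4.46444964e+01, -4.06445789e+01,  6.99316431e-02,
        2.92300573e-02, -1.42401700e-04]), 'ee_pos': array([0.20947424, 0.56194343, 0.229525  ]), 'ee_rot': array([-2.20206270e-04,  1.77476887e-01,  9.84124482e-01, -9.53974080e-04]), 'ft_force': array([-0.08433923,  0.33388817,  0.10699823]), 'moment': array([-0.02481639, -0.06062167, -0.00494226]), 'finger_force': 0.0, 'finger_gap': 0.08777621179088334}
top [[485.142732985031, 0.0, 323.04779883201246], [0.0, 485.142732985031, 194.62645208383978], [0.0, 0.0, 1.0]] [[0.0014, -1.0, 0.0073, -0.0247], [0.9861, 0.0026, 0.1659, -0.5147], [-0.1659, 0.007, 0.9861, -1.0913], [0.0, 0.0, 0.0, 1.0]] dict_keys(['frame', 'depth', 'camera_matrix', 'view'])
scene [[361.457192900973, 0.0, 319.2713050388308], [0.0, 361.457192900973, 196.8123725127334], [0.0, 0.0, 1.0]] [[-0.4385, 0.8987, 0.0015, 0.2397], [-0.7401, -0.362, 0.5667, 0.3338], [0.5099, 0.2474, 0.8239, -1.2736], [0.0, 0.0, 0.0, 1.0]] dict_keys(['frame', 'depth', 'camera_matrix', 'view'])
```

View pics/top0.png

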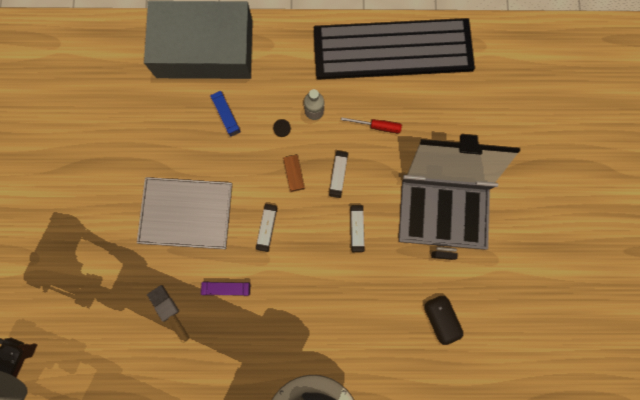

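View pics/scene0.png

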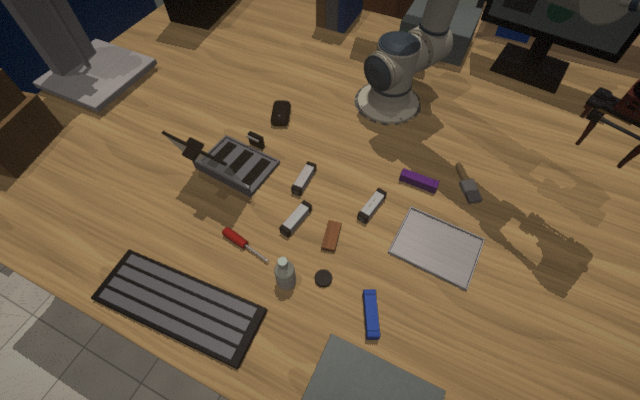

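The top view shows three silver housings at (339,174), (266,228) and (357,229). The blue (225,113) and purple (226,288) look-alikes are to be left alone. The slide box is at (294,172), the bottle at (314,103), the tray at (185,213) and the rack at (445,213), with its cover open toward +x. The scene view agrees, and there is no fourth silver housing.

```bash
cat > h.py <<'E'
import numpy as np, cv2
from scipy.spatial.transform import Rotation as R
def cloud(d):
    K=d["camera_matrix"];V=d["view"];z=d["depth"].astype(float)
    v,u=np.mgrid[:z.shape[0],:z.shape[1]]
    P=np.stack([(u-K[0,2])/K[0,0]*z,-(v-K[1,2])/K[1,1]*z,-z],-1)
    W=(P-V[:3,3])@V[:3,:3]; W[z<=0]=np.nan
    return W
def cast(d,px,h):
    K=d["camera_matrix"];V=d["view"];px=np.atleast_2d(px).astype(float)
    D=np.c_[(px[:,0]-K[0,2])/K[0,0],-(px[:,1]-K[1,2])/K[1,1],-np.ones(len(px))]@V[:3,:3]
    C=-V[:3,:3].T@V[:3,3]
    return C+D*((h-C[2])/D[:,2])[:,None]
def rect(xy):
    c,s,a=cv2.minAreaRect(xy.astype(np.float32)*1000)
    b=cv2.boxPoints((c,s,a));e=b[1]-b[0];f=b[2]-b[1]
    L=e if np.hypot(*e)>np.hypot(*f) else f
    yaw=np.arctan2(L[1],L[0]); yaw=(yaw+np.pi/2)%np.pi-np.pi/2
    return np.array(c)/1000,sorted(s),yaw
def housings(d):
    """silver tubes by colour+height: list of (centre xy, size mm, yaw, px)"""
    W=cloud(d);hsv=cv2.cvtColor(d["frame"],cv2.COLOR_BGR2HSV)
    z=W[...,2];m=((z>.02)&(z<.045)).astype(np.uint8)
    n,lab,st,ce=cv2.connectedComponentsWithStats(m)
    out=[]
    for i in range(1,n):
        k=lab==i
        if not 250<st[i,4]<1500: continue
        px=np.argwhere(k)[:,::-1]
        br=(k&(hsv[...,1]<70)&(hsv[...,2]>120)).sum()/k.sum()
        P=W[k]; c,s,y=rect(P[:,:2])
        out.append((c.round(4),np.round(s,1),round(y,3),ce[i].round(0),round(br,2),np.median(P[:,2]).round(4)))
    return out
E
python3 - <<'E'
from h import *
d=dict(np.load("top0.npz"));W=cloud(d)
print("table z",np.nanmedian(W[300:380,380:420,2]))
for o in housings(d):print(o)
f=d["frame"];hsv=cv2.cvtColor(f,cv2.COLOR_BGR2HSV);z=W[...,2]
# tray / rack by height
def reg(u0,u1,v0,v1,lo,hi):
    s=np.zeros(z.shape,bool);s[v0:v1,u0:u1]=True;k=s&(z>lo)&(z<hi)
    return k
for n,a in dict(trayrim=(130,245,165,260,.0075,.016),tray=(130,245,165,260,.0025,.016),rackfloor=(390,500,170,255,.004,.022),catch=(420,470,235,265,.03,.06)).items():
    k=reg(*a);n_,lab,st,ce=cv2.connectedComponentsWithStats(k.astype(np.uint8));i=1+st[1:,4].argmax()
    print(n,rect(W[lab==i][:,:2]),st[i],np.nanmedian(z[lab==i]))
k=reg(390,530,120,200,.03,.3);P=W[k];print("cover/wall hi",P[P[:,2]>.15].mean(0),P[:,2].max(),"wall",rect(P[(P[:,2]<.056)&(P[:,2]>.04)][:,:2]))
k=(np.nan_to_num(z)>.06);n_,lab,st,ce=cv2.connectedComponentsWithStats(k.astype(np.uint8))
for i in range(1,n_):
    if st[i,4]>30:print(ce[i],st[i],np.nanmean(W[lab==i],0).round(3),np.nanmax(z[lab==i]))
big=np.vstack([cv2.resize(f[120:270,225:375],(450,450),interpolation=2)]);big2=cv2.resize(f[120:270,385:535],(450,450)) [:, :340]
cv2.imwrite("pics/crop0.png",np.hstack([big,big2]))
E
```

```text
table z -0.00012644513057262561
(array([0.843 , 0.2403]), array([133.2, 285.7]), np.float32(-0.983), array([210.,  68.]), np.float64(0.0), np.float64(0.0322))
(array([0.722 , 0.2161]), array([ 29.2, 111.4]), np.float32(0.464), array([225., 112.]), np.float64(0.0), np.float64(0.0286))
(array([ 0.5701, -0.0618]), array([ 29.7, 110.6]), np.float32(-0.155), array([339., 173.]), np.float64(0.68), np.float64(0.0288))
(array([0.4405, 0.1093]), array([ 29.7, 109.8]), np.float32(-0.19), array([266., 227.]), np.float64(0.68), np.float64(0.029))
(array([ 0.4387, -0.1049]), array([ 28.8, 108.7]), np.float32(0.016), array([358., 228.]), np.float64(0.7), np.float64(0.0289))
(array([0.2985, 0.201 ]), array([ 29.5, 111.6]), np.float32(-1.569), array([225., 288.]), np.float64(0.0), np.float64(0.0293))
(array([ 0.2291, -0.301 ]), array([ 60.6, 105.3]), np.float32(0.405), array([444., 320.]), np.float64(0.0), np.float64(0.0322))
trayrim (array([0.44656622, 0.37971469]), [106.3867416381836, 210.76376342773438], np.float32(0.67057693)) [137 177  61  70 234] 0.01066828211072052
tray (array([0.48095016, 0.
[... 378 characters left out ...]
903959)) [434 247  24  12 221] 0.04516053044261446
cover/wall hi [ 0.58856951 -0.3238053   0.1817793 ] 0.20823673483982374 wall (array([ 0.54776385, -0.32177847]), [10.974889755249023, 219.9503631591797], np.float32(1.4857112))
[197.33131488  34.46251442] [ 144    1  106   69 6936] [0.892 0.275 0.088] 0.09603844867523563
[314.15340909 101.05113636] [305  89  20  24 352] [ 0.726 -0.002  0.091] 0.12491402541044327
[462.07101248 158.99889043] [ 408  134  113   49 3605] [ 0.576 -0.323  0.141] 0.20823673483982374
[ 13.16361339 367.63297536] [   0  338   38   62 1583] [0.195 0.44  0.403] 0.5570076178045393
[315.21634615 396.41826923] [298 392  39   8 208] [ 0.095 -0.008  0.163] 0.18624554284134187
```

View pics/crop0.png

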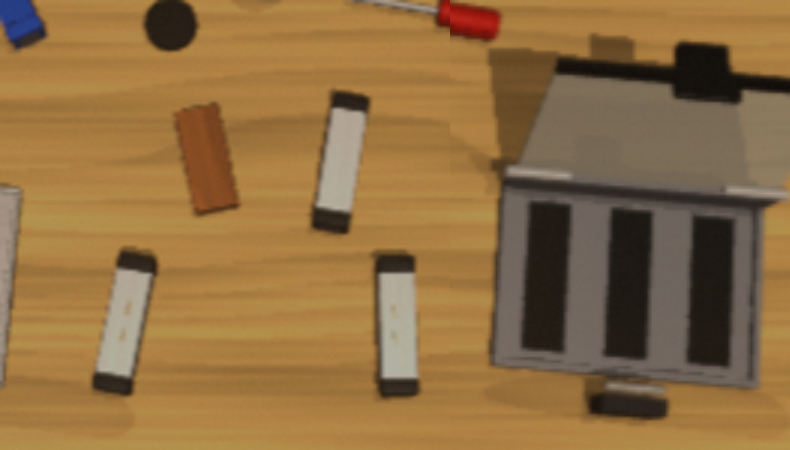

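The crop confirms the three silver housings, and the wooden box and the coloured look-alikes are clearly different. It also shows the rack's three dark lane strips, which I'll use with the tray outline to refine both fixtures.

```bash
python3 - <<'E'
from h import *
d=dict(np.load("top0.npz"));f=d["frame"];hsv=cv2.cvtColor(f,cv2.COLOR_BGR2HSV)
m=((hsv[...,1]<75)&(hsv[...,2]>90)).astype(np.uint8);m[:,:125]=0;m[:,245:]=0;m[:165]=0;m[260:]=0
m=cv2.morphologyEx(m,cv2.MORPH_CLOSE,np.ones((5,5)));c=max(cv2.findContours(m,0,1)[0],key=cv2.contourArea)[:,0]
print("tray",rect(cast(d,c,.011)[:,:2]),rect(cast(d,c,.0)[:,:2]))
g=(hsv[...,2]<55).astype(np.uint8);g[:,:400]=0;g[:,490:]=0;g[:185]=0;g[:,:][243:]=0
cs=[]
for c in cv2.findContours(g,0,1)[0]:
    if cv2.contourArea(c)>200:
        r=rect(cast(d,c[:,0],.008)[:,:2]);print("slot",r)
W=cloud(d);z=W[...,2]
# tab: dark high
k=np.zeros(z.shape,bool);k[130:156,455:485]=True;k&=(hsv[...,2]<60)&(z>.15);P=W[k];print("tab",P.mean(0),P.min(0),P.max(0))
k=np.zeros(z.shape,bool);k[135:165,395:530]=True;k&=(z>.195);P=W[k];print("edge",P.mean(0),np.polyfit(P[:,1],P[:,0],1),P[:,1].min(),P[:,1].max())
E
```

```text
tray (array([0.47668625, 0.30631036]), [158.5009307861328, 208.88043212890625], np.float32(1.508773)) (array([0.47812082, 0.30938867]), [160.01605224609375, 210.8771209716797], np.float32(1.5087732))
slot (array([ 0.46882779, -0.38000662]), [32.35509490966797, 118.80525207519531], np.float32(-0.08246517))
slot (array([ 0.47432196, -0.31433685]), [32.117862701416016, 118.63551330566406], np.float32(-0.08484936))
slot (array([ 0.48008386, -0.24857098]), [32.03833770751953, 117.53023529052734], np.float32(-0.08496046))
tab [ 0.59420123 -0.32285945  0.19689805] [ 0.57373815 -0.3556283   0.17994946] [ 0.6179437  -0.29308212  0.20823673]
edge [ 0.589841   -0.32386064  0.19951739] [0.08551729 0.61753669] -0.42761979967032865 -0.22362423160035141
```

```bash
cat > act.py <<'E'
from h import *
from bench import *
RACK=(np.array([.4743,-.3143]),-.085,.008); TRAY=(np.array([.477,.3065]),-.062,.004)
def q(yaw,tilt=0):
    r=R.from_euler("z",yaw)*R.from_euler("y",tilt)*R.from_euler("x",np.pi)
    x,y,z,w=r.as_quat();return [w,x,y,z]
def look(near,n="top",tol=.06):
    c=[o for o in housings(get_image(n)) if o[4]>.4 and np.hypot(*(o[0]-near))<tol]
    c.sort(key=lambda o:np.hypot(*(o[0]-near)));return c[0]
def goto(xy,z,yaw,tilt=0): move_to([*xy,z],q(yaw,tilt))
def ft(n=25):
    a=[]
    for _ in range(n): hold(.02);s=state();a.append(np.r_[s["ft_force"],s["moment"]])
    return np.mean(a,0),np.std(a,0)/n**.5
TZ=.0175
def pick(xy,yaw,base=0):
    goto(xy,.12+base,yaw);move_l([*xy,base+TZ],.12);close();hold(.2)
    move_l([*xy,.10+base],.12);s=state();print("gap",round(s["finger_gap"],4),"ff",round(s["finger_force"],1),"t",round(s["time"],1))
def tilttest(xy,yaw,a=.6):
    ax=np.r_[-np.sin(yaw),np.cos(yaw)];res=[]
    for t in(a,-a):
        goto(xy,.10,yaw,t);hold(.6);goto(xy,.10,yaw);hold(.5)
        m,e=ft();res.append(m[3:5]@ax);print(t,m.round(3),e.round(3),round(res[-1],4),"gap",round(state()["finger_gap"],4))
    print("dM",round(res[0]-res[1],4),"t",round(state()["time"],1));return res[0]-res[1]
def place(box,lane):
    c,yaw,fl=box;xy=c+lane*np.r_[-np.sin(yaw),np.cos(yaw)]
    goto(xy,.13,yaw);move_l([*xy,fl+TZ+.001],.08);print("down F",ft(5)[0][:3].round(1));gripper_open();hold(.2);move_l([*xy,.15],.15)
    print("t",round(state()["time"],1))
E
python3 - <<'E'
from act import *
goto([.43,.02],.2,0)   # clear of view
o=look([.4387,-.1049]);print(o)
xy,yaw=o[0],float(o[2])
pick(xy,yaw);tilttest(xy,yaw)
d=get_image("scene");cv2.imwrite("pics/s1.png",d["frame"]);print(state()["joint_pos"].round(2))
E
```

```text
(array([ 0.4387, -0.105 ]), array([ 29.2, 108.4]), np.float32(0.015), array([358., 228.]), np.float64(0.7), np.float64(0.0289))
gap 0.0299 ff 30.0 t 5.9
0.6 [ 8.70e-02  7.00e-02 -3.15e+00 -2.10e-02  1.45e-01 -1.00e-03] [0.102 0.11  0.102 0.006 0.006 0.007] 0.1456 gap 0.0298Traceback (most recent call last):
  File "<stdin>", line 5, in <module>
  File "act.py", line 22, in tilttest
    goto(xy,.10,yaw,t);hold(.6);goto(xy,.10,yaw);hold(.5)
    ~~~~^^^^^^^^^^^^^^
  File "act.py", line 10, in goto
    def goto(xy,z,yaw,tilt=0): move_to([*xy,z],q(yaw,tilt))
                               ~~~~~~~^^^^^^^^^^^^^^^^^^^^^
bench.IKError: the arm cannot take that pose within its joint ranges
```

```bash
python3 - <<'E'
from act import *
for x in(.44,.5,.55,.6):
  for y in (-.1,0.02):
    for z in (.1,.16):
      print(x,y,z,[t for t in(-.6,-.5,-.4,.4,.5,.6) if inverse_kinematics([x,y,z],q(0,t)) is not None])
E
```

```text
0.44 -0.1 0.1 [-0.5, -0.4, 0.4, 0.5, 0.6]
0.44 -0.1 0.16 [-0.5, -0.4, 0.4, 0.5, 0.6]
0.44 0.02 0.1 [-0.4, 0.4, 0.5, 0.6]
0.44 0.02 0.16 [-0.4, 0.4, 0.5, 0.6]
0.5 -0.1 0.1 [-0.6, -0.5, -0.4, 0.4, 0.5, 0.6]
0.5 -0.1 0.16 [-0.6, -0.5, -0.4, 0.4, 0.5, 0.6]
0.5 0.02 0.1 [-0.6, -0.5, -0.4, 0.4, 0.5, 0.6]
0.5 0.02 0.16 [-0.6, -0.5, -0.4, 0.4, 0.5, 0.6]
0.55 -0.1 0.1 [-0.6, -0.5, -0.4, 0.4, 0.5, 0.6]
0.55 -0.1 0.16 [-0.6, -0.5, -0.4, 0.4, 0.5, 0.6]
0.55 0.02 0.1 [-0.6, -0.5, -0.4, 0.4, 0.5, 0.6]
0.55 0.02 0.16 [-0.6, -0.5, -0.4, 0.4, 0.5, 0.6]
0.6 -0.1 0.1 [-0.6, -0.5, -0.4, 0.4, 0.5, 0.6]
0.6 -0.1 0.16 [-0.6, -0.5, -0.4, 0.4, 0.5, 0.6]
0.6 0.02 0.1 [-0.6, -0.5, -0.4, 0.4, 0.5, 0.6]
0.6 0.02 0.16 [-0.6, -0.5, -0.4, 0.4, 0.5, 0.6]
```

```bash
sed -i 's/a=.6)/a=.5)/' act.py; python3 - <<'E'
from act import *
tilttest([.51,-.14],.0)
d=get_image("scene");cv2.imwrite("pics/s1.png",cv2.resize(d["frame"][80:300,160:480],(800,550)))
E
```

```text
0.5 [ 0.046  0.09  -2.933 -0.005  0.144 -0.003] [0.117 0.075 0.071 0.005 0.003 0.006] 0.1444 gap 0.0299
-0.5 [ 1.030e-01  9.800e-02 -2.903e+00 -1.000e-03  1.460e-01 -1.000e-02] [0.088 0.124 0.097 0.006 0.007 0.006] 0.1464 gap 0.0298
dM -0.002 t 14.3
```

View pics/s1.png

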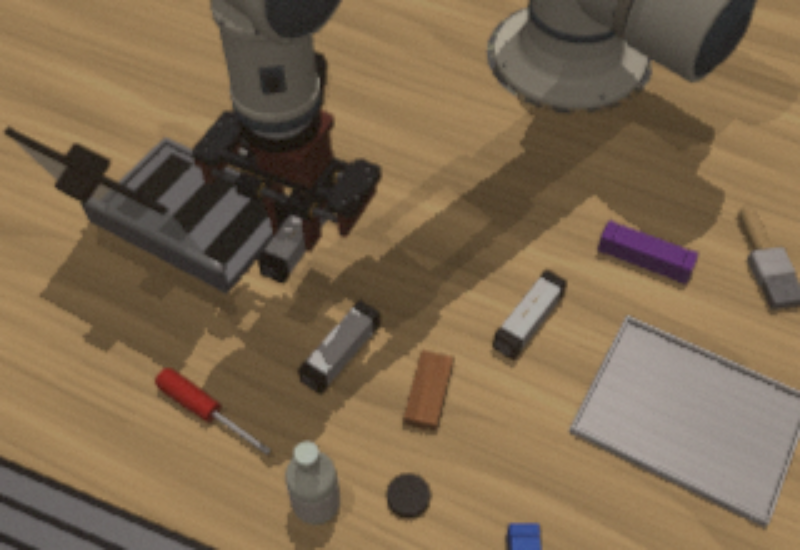

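The crop shows the housing held level and centred in the gripper at about (285,245), with the other housings undisturbed. The moment change between the two tilts is about 0, so this one is sound and goes in the rack.

```bash
python3 - <<'E'
from act import *
place(RACK,-.066)
goto([.43,.02],.2,0)
d=get_image("top");W=cloud(d)
for o in housings(d):
    if o[4]>.3:print(o)
xy=RACK[0]+(-.066)*np.r_[.085,1];print("target",xy)
o=[o for o in housings(d) if o[4]>.4 and np.hypot(*(o[0]-[.4405,.1093]))<.06][0]
xy,yaw=o[0],float(o[2]);pick(xy,yaw);tilttest([.51,.1],0.)
E
```

```text
down F [-0.1  0.  -3.1]
t 19.1
(array([ 0.4687, -0.3818]), array([ 30.8, 109.8]), np.float32(-0.095), array([475., 215.]), np.float64(0.64), np.float64(0.0364))
target [ 0.46869 -0.3803 ]Traceback (most recent call last):
  File "<stdin>", line 8, in <module>
IndexError: list index out of range
```

```bash
python3 - <<'E'
from act import *
goto([.3,-.4],.25,0)
d=get_image("top");cv2.imwrite("pics/t2.png",d["frame"])
for o in housings(d):
    if o[4]>.2:print(o)
print(state()["time"])
E
```

```text
(array([ 0.5702, -0.0617]), array([ 29.6, 110.4]), np.float32(-0.155), array([339., 173.]), np.float64(0.68), np.float64(0.0288))
(array([ 0.4691, -0.3808]), array([ 31.5, 110.4]), np.float32(-0.104), array([475., 215.]), np.float64(0.36), np.float64(0.0362))
(array([0.4403, 0.1091]), array([ 29.6, 109.9]), np.float32(-0.183), array([266., 227.]), np.float64(0.69), np.float64(0.0289))
22.2833
```

View pics/t2.png

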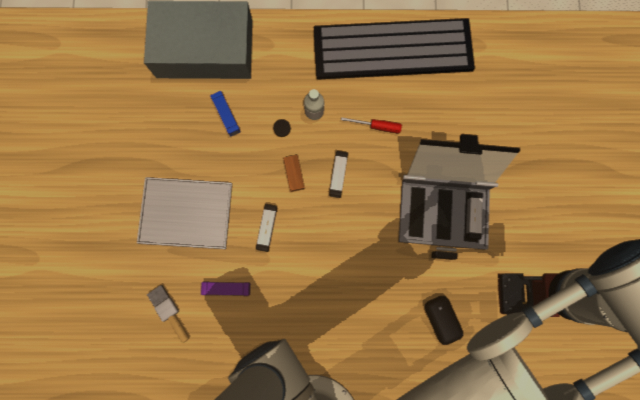

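The first housing lies in the right-hand rack lane at (475,215), and the other two are unmoved at (266,227) and (339,173). Next is the one at (266,227).

```bash
python3 - <<'E'
from act import *
o=look([.4403,.1091]);xy,yaw=o[0],float(o[2]);pick(xy,yaw);tilttest([.51,.1],0.)
E
```

```text
gap 0.0298 ff 30.0 t 27.3
0.5 [ 0.023 -0.083 -2.892 -0.012  0.148  0.005] [0.113 0.095 0.103 0.006 0.006 0.005] 0.1484 gap 0.0297
-0.5 [ 3.800e-02  7.600e-02 -2.703e+00  1.000e-03  1.470e-01  2.000e-03] [0.107 0.101 0.113 0.007 0.005 0.007] 0.147 gap 0.0298
dM 0.0014 t 32.9
```

```bash
python3 - <<'E'
from act import *
print(state()["finger_gap"])
place(RACK,.066)
goto([.3,-.4],.25,0)
d=get_image("top");cv2.imwrite("pics/t3.png",d["frame"])
for o in housings(d):
    if o[4]>.15:print(o)
o=look([.5702,-.0617]);xy,yaw=o[0],float(o[2]);pick(xy,yaw);tilttest([.53,.0],0.)
E
```

```text
0.02979094918786896
down F [ 0.3  0.3 -2.9]
t 37.9
(array([ 0.5697, -0.0617]), array([ 29.6, 109.7]), np.float32(-0.155), array([339., 173.]), np.float64(0.67), np.float64(0.0288))
(array([ 0.4801, -0.251 ]), array([ 30.7, 110.8]), np.float32(-0.092), array([419., 211.]), np.float64(0.61), np.float64(0.0366))
(array([ 0.4692, -0.3818]), array([ 30.4, 110.3]), np.float32(-0.089), array([475., 215.]), np.float64(0.27), np.float64(0.0366))
gap 0.0298 ff 30.0 t 43.6
0.5 [ 0.133 -0.132 -2.651 -0.     0.18  -0.013] [0.12  0.075 0.106 0.005 0.005 0.006] 0.18 gap 0.0296
-0.5 [-0.154 -0.042 -2.805 -0.015  0.11   0.007] [0.079 0.093 0.072 0.005 0.005 0.007] 0.1099 gap 0.03
dM 0.0701 t 49.0
```

The third reads dM = 0.070 N m, a clear rattler, so it goes in the tray's middle lane.

```bash
python3 - <<'E'
from act import *
print(state()["finger_gap"])
place(TRAY,0)
goto([.3,-.4],.25,0)
d=get_image("top");cv2.imwrite("pics/t4.png",d["frame"])
for o in housings(d):
    if o[4]>.15:print(o)
for r in (.62,.64,.66):
  for z in (.15,.17):
    for y in(0,np.pi/2,-np.pi/2,np.pi): print(r,z,round(y,1),inverse_kinematics([r,-.327,z],q(y-.085)) is not None,end=" ")
E
```

```text
0.030046843764572357
down F [ 0.   0.1 -2.6]
t 54.0
(array([ 0.4797, -0.2507]), array([ 30.8, 109.9]), np.float32(-0.086), array([419., 211.]), np.float64(0.62), np.float64(0.0363))
(array([0.4772, 0.304 ]), array([ 30.1, 110.2]), np.float32(-0.068), array([184., 211.]), np.float64(0.65), np.float64(0.0326))
(array([ 0.4688, -0.3819]), array([ 31.3, 110.5]), np.float32(-0.096), array([475., 215.]), np.float64(0.27), np.float64(0.0362))
0.62 0.15 0 True 0.62 0.15 1.6 True 0.62 0.15 -1.6 False 0.62 0.15 3.1 True 0.62 0.17 0 True 0.62 0.17 1.6 True 0.62 0.17 -1.6 False 0.62 0.17 3.1 True 0.64 0.15 0 True 0.64 0.15 1.6 True 0.64 0.15 -1.6 False 0.64 0.15 3.1 True 0.64 0.17 0 True 0.64 0.17 1.6 True 0.64 0.17 -1.6 False 0.64 0.17 3.1 True 0.66 0.15 0 True 0.66 0.15 1.6 True 0.66 0.15 -1.6 False 0.66 0.15 3.1 True 0.66 0.17 0 True 0.66 0.17 1.6 True 0.66 0.17 -1.6 False 0.66 0.17 3.1 True
```

View pics/t4.png

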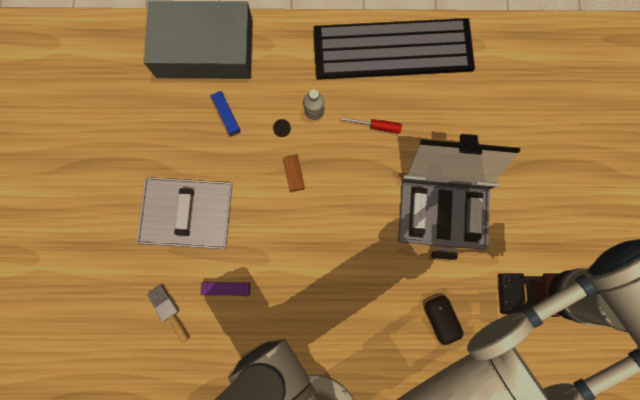

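Both fixtures are filled correctly: the tray housing is at (184,211) and the rack housings are at (419,211) and (475,215). Now I push the cover forward from behind its tab.

```bash
python3 - <<'E'
from act import *
o=np.array([.4755,-.3145]);c,s=np.cos(-.085),np.sin(-.085)
w=lambda x,y=0:o+[c*x-s*y,s*x+c*y]
close();goto([.45,-.32],.35,-.085)
goto(w(.178),.35,-.085);move_l([*w(.178),.173],.12)
b=ft(10)[0];print("behind",state()["ee_pos"].round(3),b.round(2))
x=.178
while x>.092:
    x-=.006;move_l([*w(x),.173],.04);f=state()["ft_force"]-b[:3];print(round(x,3),f.round(1),end=" ")
    if abs(f).max()>12:print("HIGH");break
hold(1.0);move_l([*w(x),.30],.15)
goto([.3,-.4],.25,0)
d=get_image("top");cv2.imwrite("pics/t5.png",cv2.resize(d["frame"][110:280,370:570],(800,680))[:600])
W=cloud(d);k=W[...,2];p=W[(k>.05)&(k<.12)&(W[...,0]>.35)&(W[...,0]<.6)&(W[...,1]<-.2)&(W[...,1]>-.44)]
print(len(p),p[:,2].max(),p[p[:,2]>.075].mean(0),"t",state()["time"])
E
```

```text
behind [ 0.653 -0.33   0.174] [0.13 0.06 0.05 0.01 0.14 0.  ]
0.172 [-1.1 -0.9  0.2] 0.166 [ 0.1  0.1 -0.7] 0.16 [-0.5 -1.  -0.1] 0.154 [-0.1 -0.   0.3] 0.148 [-0.2  0.   0.1] 0.142 [ 0.4  0.2 -0.1] 0.136 [ 0.2 -0.3  0.1] 0.13 [-0.5 -0.4 -0.6] 0.124 [-1.1  0.4  0. ] 0.118 [-1.   0.2  0. ] 0.112 [-1.  -0.3 -0.5] 0.106 [-0.5  0.1 -0.3] 0.1 [-0.6  0.7 -0.1] 0.094 [-0.  -0.2 -0.8] 0.088 [ 0.1  0.4 -0.3] 6063 0.09833046776323373 [ 0.40446776 -0.30754511  0.08962275] t 69.0167
```

View pics/t5.png

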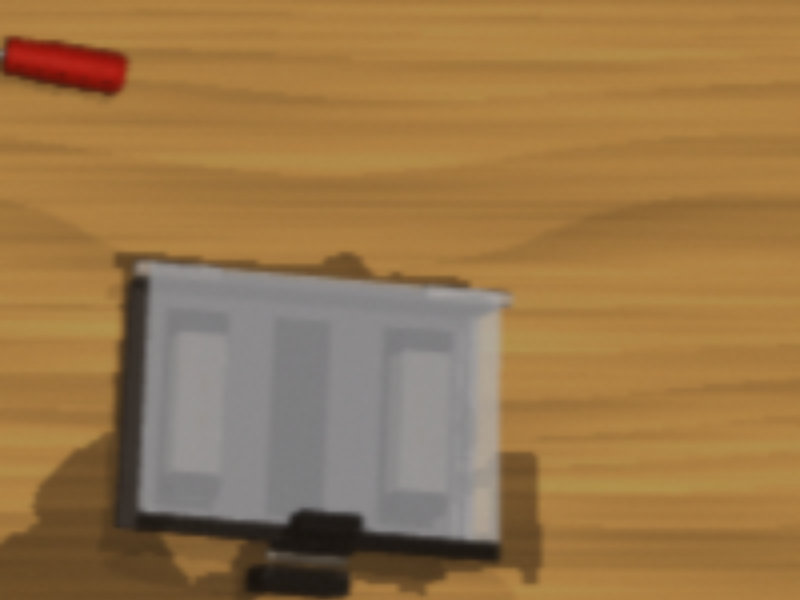

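The cover has come down onto its catch, with both housings visible through it. The tab is at about (325,530) in the crop, its top near z = 0.092, so now I press it gently.

```bash
python3 - <<'E'
from act import *
o=np.array([.4755,-.3145]);c,s=np.cos(-.085),np.sin(-.085)
w=lambda x,y=0:o+[c*x-s*y,s*x+c*y]
xy=w(-.0715)
goto(xy,.17,-.085);move_l([*xy,.112],.08);b=ft(15)[0]
z=.112;pk=0
while z>.0885:
    z-=.0007;move_l([*xy,z],.02);f=np.mean([(hold(.01),state()["ft_force"][2])[1] for _ in range(3)])-b[2];pk=max(pk,f)
    print(round(z,4),round(f,1),end="; ")
    if pk>6 and f<pk*.4 or f>22: print("STOP");break
move_l([*xy,.17],.1)
goto([.3,-.4],.25,0);d=get_image("top");W=cloud(d);k=W[...,2]
p=W[(k>.05)&(k<.12)&(W[...,0]>.35)&(W[...,0]<.6)&(W[...,1]<-.2)&(W[...,1]>-.44)];t=p[(p[:,2]>.07)&(p[:,0]<.42)]
print(len(t),"tab top",np.percentile(t[:,2],[50,80,95]),"t",state()["time"])
q1=p[(p[:,2]<.07)];A=np.c_[q1[:,:2]@[c,s]-o@[c,s],np.ones(len(q1))];print("slope",np.linalg.lstsq(A,q1[:,2],rcond=None)[0])
cv2.imwrite("pics/t6.png",d["frame"])
E
```

```text
0.1113 0.1; 0.1106 0.1; 0.1099 0.1; 0.1092 -0.2; 0.1085 -0.3; 0.1078 0.2; 0.1071 -0.1; 0.1064 -0.2; 0.1057 -0.4; 0.105 -0.2; 0.1043 0.6; 0.1036 -0.2; 0.1029 -0.1; 0.1022 0.4; 0.1015 0.1; 0.1008 2.8; 0.1001 5.5; 0.0994 9.0; 0.0987 8.8; 0.098 11.3; 0.0973 14.2; 0.0966 16.8; 0.0959 20.0; 0.0952 22.5; STOP
175 tab top [0.08852172 0.09261965 0.0943957 ] t 79.0583
slope [-0.07348454  0.06099469]
```

View pics/t6.png

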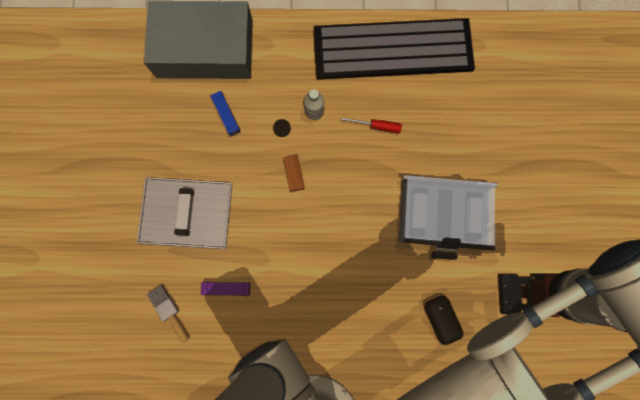

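The slope is still -0.073, so the cover has not clicked. The arm's compliance may be absorbing the commanded motion, so I'll press again and log the actual height.

```bash
cat > press.py <<'E'
from act import *
o=np.array([.4755,-.3145]);c,s=np.cos(-.085),np.sin(-.085)
w=lambda x,y=0:o+[c*x-s*y,s*x+c*y]
def press(fmax,x=-.0715):
    xy=w(x);goto(xy,.17,-.085);move_l([*xy,.104],.08);b=ft(15)[0];z=.104;pk=0
    while z>.0855:
        z-=.0007;move_l([*xy,z],.02);S=[(hold(.02),state())[1] for _ in range(3)]
        f=np.mean([q["ft_force"][2] for q in S])-b[2];a=np.mean([q["ee_pos"] for q in S],0);pk=max(pk,f)
        print(round(z*1e3,1),(a*1e3).round(1),round(f,1),(S[-1]["moment"]-b[3:]).round(2),sep=" ")
        if pk>6 and f<pk*.5 or f>fmax: print("STOP");break
    move_l([*xy,.17],.1);goto([.3,-.4],.25,0)
def slope():
    d=get_image("top");W=cloud(d);k=W[...,2]
    p=W[(k>.04)&(k<.07)&(W[...,0]>.42)&(W[...,0]<.54)&(W[...,1]<-.22)&(W[...,1]>-.41)]
    A=np.c_[(p[:,:2]-o)@[c,s],np.ones(len(p))];print("slope",np.linalg.lstsq(A,p[:,2],rcond=None)[0],"t",state()["time"]);return d
E
python3 - <<'E'
from press import *
press(30);d=slope()
E
```

```text
103.3 [ 404.2 -308.4  103.3] -0.3 [0.04 0.02 0.02]
102.6 [ 404.2 -308.4  102.5] -0.0 [ 0.06  0.02 -0.06]
101.9 [ 404.2 -308.4  101.8] 0.5 [ 0.01  0.   -0.01]
101.2 [ 404.3 -308.5  101.3] 0.8 [ 0.02 -0.04 -0.02]
100.5 [ 404.3 -308.5  101. ] 4.3 [ 0.12  0.2  -0.03]
99.8 [ 404.4 -308.6  100.9] 7.6 [ 0.28  0.37 -0.05]
99.1 [ 404.4 -308.6  100.8] 10.2 [ 0.44  0.59 -0.  ]
98.4 [ 404.4 -308.6  100.7] 12.7 [ 0.66  0.74 -0.  ]
97.7 [ 404.4 -308.6  100.6] 15.9 [0.79 1.02 0.02]
97.0 [ 404.4 -308.6  100.5] 18.7 [ 0.89  1.21 -0.01]
96.3 [ 404.4 -308.6  100.5] 20.7 [ 1.07  1.42 -0.01]
95.6 [ 405.  -309.1   99.5] 18.5 [ 0.65  0.84 -0.03]
94.9 [ 404.2 -308.4   94.6] -0.6 [ 0.01 -0.06  0.02]
STOP
slope [-0.02711337  0.05744798] t 86.5
```

```bash
python3 - <<'E'
from press import *
d=slope();cv2.imwrite("pics/t7.png",cv2.resize(d["frame"][165:275,390:510],(800,600)))
d2=get_image("scene");cv2.imwrite("pics/s7.png",cv2.resize(d2["frame"][110:210,170:300],(780,600)))
W=cloud(d);k=W[...,2];p=W[(k>.07)&(k<.12)&(W[...,0]>.37)&(W[...,0]<.43)&(W[...,1]<-.28)&(W[...,1]>-.34)];print(np.percentile(p[:,2],[20,50,80,95]),p[:,:2].mean(0))
E
```

```text
slope [-0.02905626  0.0574164 ] t 86.55
[0.08168635 0.08466659 0.08654008 0.08774148] [ 0.40307009 -0.30727953]
```

View pics/s7.png

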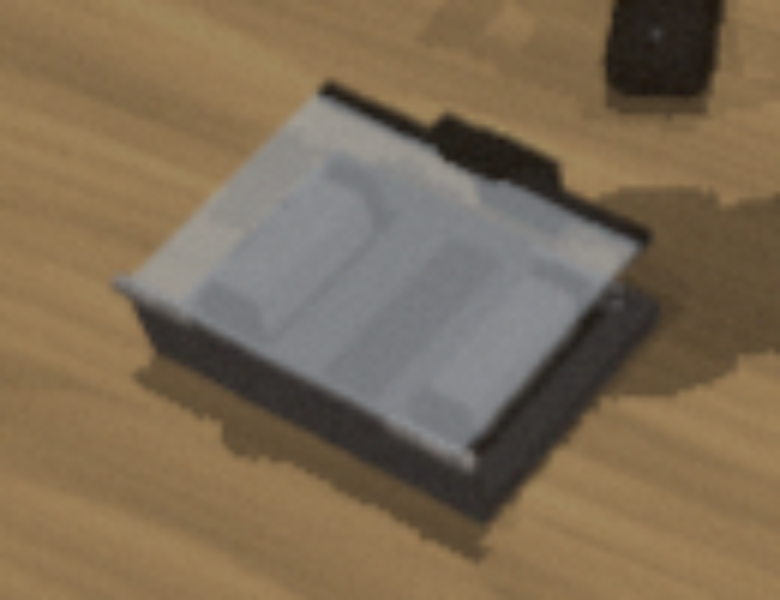

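The crop shows the cover most of the way down with its front edge slightly raised; the tab dropped about 6.7 of the 10 mm. It is past the first detent but not level, so I'll press again with the force limited.

```bash
python3 - <<'E'
from press import *
xy=w(-.0725);goto(xy,.17,-.085);move_l([*xy,.0975],.08);b=ft(15)[0];z=.0975
pz=None
while z>.0865:
    z-=.0005;move_l([*xy,z],.02);S=[(hold(.02),state())[1] for _ in range(4)]
    f=np.mean([q["ft_force"][2] for q in S])-b[2];a=np.mean([q["ee_pos"][2] for q in S])
    print(round(z*1e3,1),round(a*1e3,1),round(f,1))
    if f>18 or (a<.0906 and f>2.5): print("STOP");break
move_l([*xy,.17],.1);goto([.3,-.4],.25,0);slope();slope()
E
```

```text
97.0 97.0 -0.1
96.5 96.5 -0.6
96.0 96.0 -0.1
95.5 95.5 -0.7
95.0 95.0 -0.6
94.5 94.5 -0.4
94.0 94.0 -0.4
93.5 93.5 -0.6
93.0 93.0 -0.4
92.5 92.5 -0.6
92.0 92.0 -0.3
91.5 91.5 -0.1
91.0 91.0 -0.1
90.5 90.5 -0.4
90.0 90.3 2.4
89.5 90.2 4.9
STOP
slope [0.0003039  0.05554634] t 95.35
slope [-0.0004496   0.05555878] t 95.4
```

The slope is now 0 and contact came at tip height 82 mm, so the cover is fully shut, with at most about 5 N after the click. I'll take one last check, then hand in.

```bash
python3 - <<'E'
from press import *
d=slope();print([o for o in housings(d) if o[4]>.4]);cv2.imwrite("pics/t8.png",d["frame"])
W=cloud(d);p=W[(W[...,2]>.1)&(W[...,0]>.68)&(W[...,0]<.78)&(abs(W[...,1])<.06)];print("bottle",p.mean(0),p[:,2].max())
E
```

```text
slope [-0.00131268  0.05557493] t 95.45
[(array([0.4774, 0.3044]), array([ 31.1, 110.1]), np.float32(-0.058), array([184., 211.]), np.float64(0.64), np.float64(0.0329))]
bottle [ 0.73181677 -0.00161778  0.11761637] 0.12301174157343187
```

View pics/t8.png

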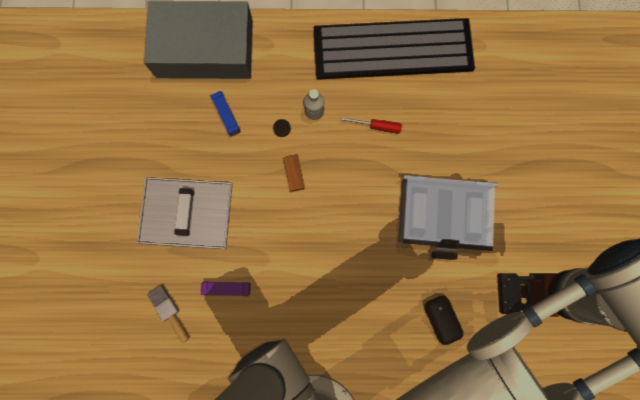

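The rattler is in the tray at (184,211), both sound housings are under the shut cover, and the bottle stands at (314,103).

```bash
python3 -c "
from bench import *
print(job_done())"
```

```text
the job is handed in; nothing more can be done
None
```

Job handed in at about 95 s: one rattler is flat in the tray, two sound housings are flat in the rack's outer lanes with the middle lane empty, the cover is fully shut (about 21 N at the click, 5 N after), and the bottle is still standing.

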